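# Clamp a turned shaft in the V-block fixture

## Task

The turned shaft is to be held for deburring: lay it in the V of the V-block fixture, slide it under the bridge clamp until its end rests gently against the end stop, and let go of it there. Then turn the clamp's black crank knob clockwise until its brass pad just touches the shaft, and from that touch give it one quarter turn more, no tighter, so that the shaft is held but not marked. Leave the shaft home in the fixture, let go of the crank, and do not disturb the other things on the bench.

Things in the scene. Friction and masses are not known exactly. Their poses are not given: they have to be found in the camera images.
- shaft: the workpiece: loose grey steel turned shaft, 121 mm long, about 320 g, lying on the bench. Its thick middle (24 mm diameter) reaches from 29 mm on one side of mid-length to 32 mm on the other; the thin ends are 18 and 16 mm in diameter. Origin at mid-length on its surface (the underside at the start); y runs along the shaft. Either end may go to the stop
- shaft_mid (a point): point on the shaft's axis at mid-length, 12 mm above the bench while it lies there; axes as shaft
- jig: V-block fixture, fixed to the bench: grey base plate 130 x 100 x 12 mm (x = -43 to 87 mm) and a bright steel 90-degree V-block 65 mm long, 60 mm wide, top 50 mm above the bench. Origin on the bench under the V's axis and jig_home; x runs along the V towards the end stop, z up. The V runs from x = -30 to +35 mm, its root about 36 mm above the bench
- jig_home (a point): place of shaft_mid when the shaft is home: on the V's axis, 52 mm above the bench, axes as jig. With its thick middle resting in the V and an end on the stop, shaft_mid is here and its near thin end stands out of the mouth, free all round with 40 mm under its axis
- jig_mouth (a point): point on the V's axis above the open end of the V, 30 mm before jig_home; axes as jig. The shaft goes in here lengthwise, under the clamp; the last part of the way it slides in the V
- end_stop: dark upright plate with a bright round button on the V's axis, rigid, fixed to the jig; the button's face is 60 mm beyond jig_home. Origin in the plane of that face, 12 mm above the bench
- clamp: bridge clamp fixed astride the V, with screw, crank and brass pad. Axes and origin as jig, but set up to 2.5 mm higher or lower in the side grooves. Legs at y = +-30 to 39 mm and a dark cross-bar (x = 7 to 29 mm, z = 78 to 92 mm). At the start the pad, 15 mm across, hangs 2.5 to 10.5 mm above a shaft that is home; how far differs each time and is not measured
- clamp_screw (a point): point on the screw's upright axis at the top of the cross-bar (18 mm beyond jig_home along the V, about 92 mm above the bench). Above it the black crank knob: hub, arm and an upright revolving grip. Clockwise from above tightens; it all comes down 6 mm a turn and stays where it is left. At the start the top of the crank arm is 109 to 118 mm above the bench
- clamp_crank (a point): point on the axis of the crank's revolving grip, 34 mm from the screw's axis, about 130 mm above the bench: it goes round with the crank but not down. x points from the screw outwards along the arm. The grip is a black upright barrel, 15 mm in diameter, 34 mm tall, standing on the arm; it spins freely, so a hand that holds it need not turn
- clamp_under (a point): point on the screw's axis at the underside of the cross-bar, over the pad. The crank turns lightly (0.03 N m, 1 N at the grip) until the pad touches the shaft. The pad is sprung and rubs as it turns: past touch it presses about 34 N per quarter turn, and the push at the grip climbs by 2 to 5 N over that quarter turn; a resting hand notices it some 1/25 turn late
- spur_gear: grey spur gear, 49 mm, 21 mm high; a bystander, origin under its middle
- marker_pen: white and black marker pen, 128 mm; a bystander, origin under its middle
- centre_punch: dark centre punch, 113 mm long; a bystander, origin under its middle
- hex_key_8: black hex key, 114 mm long; a bystander, origin under its middle
Mind the look-alikes: they are no part of the job. Leave any pink look-alike of the shaft alone.

How it is judged:
By the outcome, as a careful person would: the job done as asked, in the order asked, and still so for the second after the job is handed in, with the robot touching nothing.
It also fails if it takes over 72 s, if anything falls off the work surface, if the arm or the gripper's body presses on something with over 40 N, if the wrist force passes 120 N, or if a joint passes its speed limit or range.

## Robot

A 6-joint arm with a two-finger parallel gripper is mounted at the origin on a cart in front of the work surface, level with it; the furniture and walls round the work are solid. World frame = base frame: x ahead of the robot, y to its left, z up, the work surface at z = 0. Lengths are in m, angles in rad, forces in N, time in s.
With the tool pointing down it reaches from about 0.3 to 0.875 m from the base axis. Payload 6.4 kg.
Tool frame: the origin (TCP) lies at the very end of the fingers, on their centre line; the grasp point (between the pads) lies 19 mm behind it; z points along the fingers, y is the line along which they close (so a half turn about z gives the same grasp; the last joint's range is limited). The gripper opens to 85 mm and grips with 20 to 120 N. Pads are 22 mm wide; open, the fingers measure 114 mm over their backs; the gripper's body (76 mm by 85 mm) begins 54 mm behind the grasp point. The pads swing forward as they close: fully open they stand 13 mm farther back than shut.
Start: joints at [-1.34, 0.181, 1.607, -0, 1.354, -0.206], TCP at [0.243, -0.521, 0.231] pointing down, gripper open.
Joint ranges: [-2.99, 2.99], [-0.89, 2.07], [0.3, 2.58], [-1.14, 4.28], [0, 2.63], [-3.12, 3.12]. Speed limits (rad/s): [2.57, 2.57, 3.01, 3.14, 3.14, 3.14].

## Interface

Orientations are given as a unit quaternion [w, x, y, z].
In Python, from bench import get_obs, optics, workorder gives the robot as it stands.
- The arm moves only by the shell command python3 -m jog, which reads ROWS from standard input. ROWS is a JSON list of rows, 1 to 10 of them, each written [[dx, dy, dz], [rx, ry, rz], opening]: dx, dy, dz in shares of 0.8 m (1.0 is 0.8 m), then a rotation vector rx, ry, rz in parts of the range, where 1.0 means pi/2 rad, then the opening from 0.0 (shut) to 1.0 (fully open); each row is the pose to reach, as a shift and turn from the pose commanded when the command began, along the tool's axes at that moment; what a row does not reach only later rows make up. A row lasts 1/8 s, in which the tool goes at most 0.0625 m and 0.188 rad, less where a joint would pass 70% of its speed; a pose out of reach is approached as far as the arm can. The fingers move at their own pace and stop on an object; the grip force is fixed at half the most. Time passes only in rows, so rows that do not move let the fingers close. It prints the time, the measured TCP pose, the force, the opening and the grip force at its end. A shift or turn number past 1, either way, is cut back to 1. Input that does not fit is refused with a message, and nothing moves.
- get_obs(): the state, without advancing time (a new reading comes with each control period).
- optics.camera(name): name is "side" or "top" or "wrist"; returns (picture, depth): 384x512x3 uint8, blue, green, red; 384x512 float32, m along the optical axis (not along the pixel's ray), 0 where there is no reading.
- optics.camera_params(name): a dict with "fovy" (degrees; the focal length in pixels is half the picture's height over the tangent of half this angle, whatever the lens; pixels are square), "cx", "cy" (the principal point, pixels), "view" (4x4, takes a point from world to camera coordinates). Camera axes: x right, y up, looking along -z (the intrinsics and any distortion apply to the point x, -y, -z); pixel columns grow to the right and rows downward; lengths in m; the calibration is good to about 2 mm. A picture is of the moment at which its call begins: read the wrist's pose just before it. camera_params takes no time and is no camera call; for the wrist camera it gives the pose at the moment of the call.
- workorder.hand_in(): hands the job in; it is judged then, once.
The state is a dict: "time_s": time; "q": joint angles; "dq": joint speeds; "joint_efforts": joint torques, N m; "eef_pos": TCP position; "eef_rot": TCP orientation; "wrist_force": force on the tool from outside, world axes, zero at the start; "torque": the same for the moment, N m; "opening": opening from 0.0 (shut) to 1.0 (fully open); "grasp_force": force on a finger pad.
Only numpy, scipy, OpenCV 4.12 (cv2) and the standard library are available. Lean on these libraries where they do the work, as an engineer would, in place of code of your own. Each camera call takes 0.05 s, during which the arm holds its last target. There are 200 camera calls.

## Working session

There is one attempt and no reset: what is moved stays moved. The work goes in short steps, Python scripts to look and compute and a shell command to move; the robot and the scene stay as the last step left them, time stands still between calls to the robot, and variables do not carry over. Pictures are saved under pics/ and viewed, at most 10 in all, crops included, and the job is handed in when it is done.

```bash
ls; mkdir -p pics
python3 - <<'E'
from bench import get_obs, optics, workorder
import cv2, numpy as np
o=get_obs(); print({k:np.round(v,3).tolist() for k,v in o.items()})
ims=[]
for n in ["side","top"]:
    p=optics.camera_params(n); print(n,p)
    im,d=optics.camera(n); np.savez(f'{n}.npz',im=im,d=d,view=p['view'],f=192/np.tan(np.radians(p['fovy']/2)),c=(p['cx'],p['cy']))
    cv2.imwrite(f'pics/{n}0.png',im);
E
```

```text
pics
{'time_s': 0.0, 'q': [-1.34, 0.182, 1.608, -0.0, 1.354, -0.206], 'dq': [-0.001, 0.001, 0.0, -0.0, -0.0, -0.0], 'joint_efforts': [-0.002, -44.487, -35.134, -0.0, 0.009, -0.0], 'eef_pos': [0.243, -0.52, 0.23], 'eef_rot': [-0.001, 0.976, 0.217, -0.0], 'wrist_force': [0.27, 0.342, 0.52], 'torque': [-0.027, 0.016, -0.029], 'grasp_force': 0.0, 'opening': 1.003}
side {'fovy': 52.848259969606254, 'cx': 256.1390888978888, 'cy': 196.2269630741241, 'view': array([[ 9.99884610e-01, -4.00063215e-05,  1.51909835e-02,
        -6.16643737e-01],
       [-1.18545316e-02,  6.23268982e-01,  7.81917672e-01,
        -3.41373082e-03],
       [-9.49935045e-03, -7.82007529e-01,  6.23196588e-01,
        -1.42091462e+00],
       [ 0.00000000e+00,  0.00000000e+00,  0.00000000e+00,
         1.00000000e+00]])}
top {'fovy': 56.75681526776478, 'cx': 258.8493643561201, 'cy': 195.95095876798106, 'view': array([[ 0.02310147, -0.99971237,  0.00644228, -0.13879527],
       [ 0.98047651,  0.02391471,  0.1951766 , -0.65236202],
       [-0.19527453,  0.00180764,  0.98074696, -1.21758762],
       [ 0.        ,  0.        ,  0.        ,  1.        ]])}
```

View pics/top0.png

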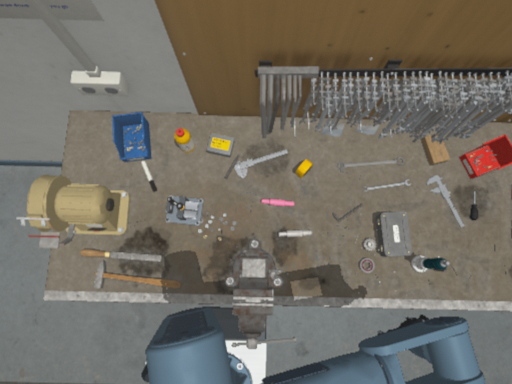

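View pics/side0.png

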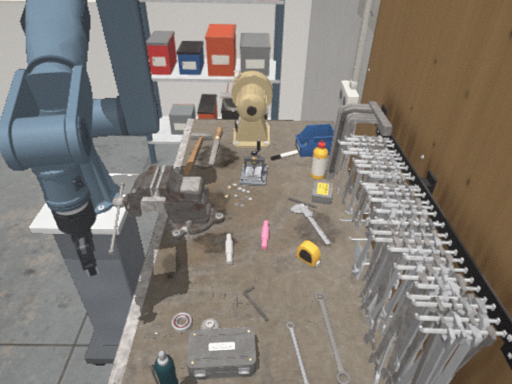

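Top view: candidates for the shaft are the light-grey turned piece at top (295,233) / side (229,248), and the pink look-alike at top (278,202) / side (265,234). The white-black pen is at (149,175). By the description I choose the grey one at (295,233). The jig is at top (184,209).

```bash
cat > h.py <<'E'
import numpy as np, cv2
from scipy.spatial.transform import Rotation as R
from bench import get_obs, optics
def shot(n):
    p=optics.camera_params(n); im,d=optics.camera(n)
    return dict(im=im,d=d,view=p['view'],f=192/np.tan(np.radians(p['fovy']/2)),c=(p['cx'],p['cy']))
def ray(s,u,v):
    V=s['view']; d=np.array([(u-s['c'][0])/s['f'],-(v-s['c'][1])/s['f'],-1.])
    return -V[:3,:3].T@V[:3,3], V[:3,:3].T@d
def plane(s,u,v,z):
    o,d=ray(s,u,v); return o+d*(z-o[2])/d[2]
def proj(s,P):
    p=s['view'][:3,:3]@np.asarray(P)+s['view'][:3,3]
    return s['c'][0]-s['f']*p[0]/p[2], s['c'][1]+s['f']*p[1]/p[2]
def cloud(s):
    v,u=np.mgrid[0:384,0:512]; d=s['d']
    c=np.stack([(u-s['c'][0])/s['f']*d,-(v-s['c'][1])/s['f']*d,-d],-1)
    return (c-s['view'][:3,3])@s['view'][:3,:3]
def tool():
    o=get_obs(); q=o['eef_rot']; return np.array(o['eef_pos']),R.from_quat([q[1],q[2],q[3],q[0]]).as_matrix()
def go(P,yaw=None):
    "shift in tool axes and rot about z to reach P with tool y-axis along yaw (pointing down)"
    p,r=tool(); print('shift',np.round(r.T@(np.array(P)-p),4),end=' ')
    if yaw is not None:
        y=np.array([np.cos(yaw),np.sin(yaw),0]); z=np.array([0,0,-1.]); B=np.stack([np.cross(y,z),y,z],1)
        for k in (1,-1): print('rv',np.round(R.from_matrix(r.T@(B*[k,k,1])).as_rotvec(),4),end=' ')
    print('yaw now',np.round(np.arctan2(r[1,1],r[0,1]),4))
E
python3 - <<'E'
from h import *
t={k:v for k,v in np.load('top.npz').items()}
for n,u,v,z in [('shaft',295,233,.012),('jig',184,209,.05),('pink',278,202,.01),('vise',255,265,.1),('shaftL',279,234,.012),('shaftR',312,232,.012)]:
    print(n,plane(t,u,v,z).round(3))
go(plane(t,295,233,.012)+[0,0,.28]); go(plane(t,184,209,.05)+[0,0,.3])
import cv2
a=cv2.resize(t['im'][170:250,150:320],None,fx=4.6,fy=4.6,interpolation=cv2.INTER_CUBIC); cv2.imwrite('pics/crop.png',a)
P=cloud(t); print('max z jig',P[190:225,165:205,2].max(), 'vise',P[235:300,230:285,2].max())
s=optics.camera_params('wrist'); print(s['fovy']); p,r=tool(); C=-s['view'][:3,:3].T@s['view'][:3,3]; print('cam in tool',r.T@(C-p), r.T@s['view'][:3,:3].T)
E
```

```text
shaft [ 0.53  -0.26   0.012]
jig [0.604 0.146 0.05 ]
pink [ 0.645 -0.196  0.01 ]
vise [ 0.411 -0.116  0.1  ]
shaftL [ 0.525 -0.201  0.012]
shaftR [ 0.535 -0.322  0.012]
shift [ 0.3703 -0.115  -0.0612] yaw now -1.134
shift [ 0.6088 -0.452  -0.1186] yaw now -1.134
max z jig 1.322365309902776 vise 1.322365309902776
63.220379516498696
cam in tool [ 0.07554633  0.0006094  -0.14308037] [[-5.95229242e-04  9.54467687e-01  2.98313729e-01]
 [ 9.99999819e-01  5.92801800e-04  9.86175590e-05]
 [-8.27136424e-05  2.98313734e-01 -9.54467867e-01]]
```

View pics/crop.png

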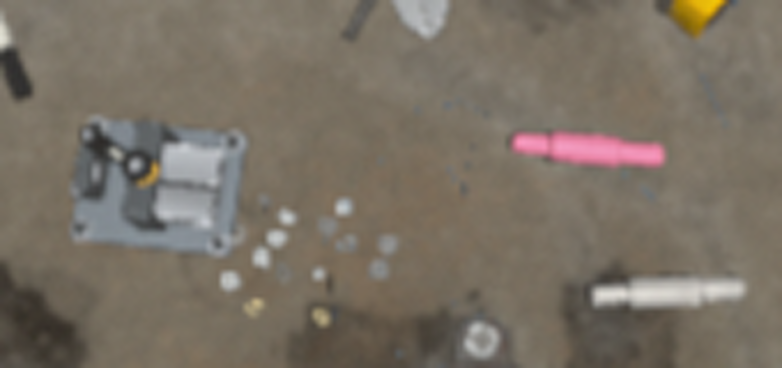

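Crop: the grey stepped shaft at crop (668,292) is the workpiece; the pink one at (588,149) is the look-alike. The jig has its mouth at right (-y), its stop at left (crop 90,175), and the crank grip at (90,132). Now the wrist camera goes over the shaft, then the jig.

The manual's scale: shifts go in shares of 0.8 m and turns go in shares of pi/2 rad. Converting my numbers, 0.37 m / 0.8 = 0.4625, -0.115 m / 0.8 = -0.1438, -1.134 rad / 1.5708 = -0.7219.

```bash
echo '[[[0.4625,-0.1438,0.0125],[0,0,-0.7219],1],[[0.4625,-0.1438,0.0125],[0,0,-0.7219],1],[[0.4625,-0.1438,0.0125],[0,0,-0.7219],1],[[0.4625,-0.1438,0.0125],[0,0,-0.7219],1],[[0.4625,-0.1438,0.0125],[0,0,-0.7219],1],[[0.4625,-0.1438,0.0125],[0,0,-0.7219],1],[[0.4625,-0.1438,0.0125],[0,0,-0.7219],1],[[0.4625,-0.1438,0.0125],[0,0,-0.7219],1],[[0.4625,-0.1438,0.0125],[0,0,-0.7219],1]]' | python3 -m jog
python3 - <<'E'
from h import *
s=shot('wrist'); np.savez('w1.npz',**s); cv2.imwrite('pics/w1.png',s['im']); go([.604,.12,.25],0)
print(proj(s,[.53,-.26,.012]))
E
```

```text
time_s: 1.23
eef_pos: [0.5289, -0.2614, 0.2211]
eef_rot: [-0.0, 0.708, 0.706, -0.0]
wrist_force: [0.7, 0.8, 0.3]
opening: 1.005
grasp_force: 0.0
shift [ 0.3818  0.0741 -0.0289] rv [-0.0005  0.0001 -0.0027] rv [2.0000e-04 8.0000e-04 3.1389e+00] yaw now -0.0027
(np.float64(254.31952783773426), np.float64(168.25534050325655))
```

To row units: 0.37 m / 0.8 = 0.4625, 0.075 m / 0.8 = 0.0938.

```bash
echo '[[[0.4625,0.0938,-0.0375],[0,0,0],1],[[0.4625,0.0938,-0.0375],[0,0,0],1],[[0.4625,0.0938,-0.0375],[0,0,0],1],[[0.4625,0.0938,-0.0375],[0,0,0],1],[[0.4625,0.0938,-0.0375],[0,0,0],1],[[0.4625,0.0938,-0.0375],[0,0,0],1],[[0.4625,0.0938,-0.0375],[0,0,0],1],[[0.4625,0.0938,-0.0375],[0,0,0],1]]' | python3 -m jog
python3 - <<'E'
from h import *
s=shot('wrist'); np.savez('w2.npz',**s); a=dict(np.load('w1.npz')); 
cv2.imwrite('pics/w12.png',cv2.resize(np.hstack([a['im'][60:300,130:380],s['im'][:,100:400][60:300]]),None,fx=1.45,fy=1.45))
cv2.imwrite('pics/w2.png',s['im'])
E
```

```text
time_s: 2.28
eef_pos: [0.6048, 0.1085, 0.2511]
eef_rot: [0.0, 0.707, 0.707, -0.0]
wrist_force: [0.5, -0.7, -0.1]
opening: 1.001
grasp_force: 0.0
```

View pics/w2.png

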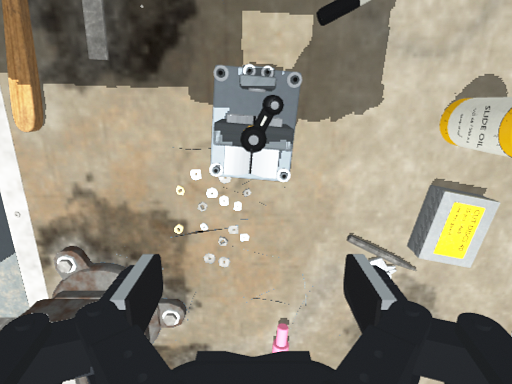

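View pics/w1.png

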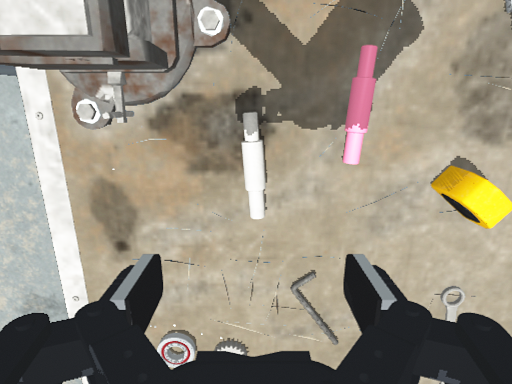

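w1: shaft from (250,113) to (257,218), thick section rows 136–190; hex key (315,305), gear (232,348), pink (360,105) clear of it. w2: jig with mouth at (250,178), base bolts (221,72),(294,79),(215,170),(285,176), screw hub (254,139), grip (272,104).

Run:
```python
from h import *
a=dict(np.load('w1.npz')); h=cv2.cvtColor(a['im'],cv2.COLOR_BGR2HSV)
m=((h[...,1]<40)&(h[...,2]>80)).astype('uint8'); w=np.zeros_like(m); w[100:230,235:275]=1; m*=w
m=cv2.morphologyEx(m,cv2.MORPH_OPEN,np.ones((3,3)))
n,l,st,c=cv2.connectedComponentsWithStats(m); k=1+st[1:,4].argmax(); print(st[k],c[k])
ys=np.arange(100,230); 
for y in list(range(106,122,2))+list(range(126,144,2))+list(range(184,222,2)):
    x=np.where(l[y]==k)[0]; print(y,x.min() if len(x) else None,x.max() if len(x) else None,end='; ')
P=cloud(a); print('\nz of shaft',np.median(P[145:185,248:258,2]),'bench',np.median(P[150:200,290:320,2]), [P[y,250+int((y-113)*.067),2].round(4) for y in (118,125,140,160,185,200,212)])
C=P[..., :]; 
s=dict(np.load('w2.npz')); P=cloud(s); z=P[...,2]
print('bench near jig',np.median(z[100:160,150:190]))
sub=np.zeros(z.shape,bool); sub[50:190,200:310]=1
for lo,hi in [(.006,.018),(.044,.056),(.085,.1),(.1,.125),(.13,.16)]:
    mm=sub&(z>lo)&(z<hi); q=P[mm]; print(lo,hi,mm.sum(),np.median(z[mm]))
    if mm.sum()>30:
        r=cv2.minAreaRect((q[:,:2]*1000).astype(np.float32)); print('   rect',np.round(r[0],1),np.round(r[1],1),round(r[2],1),'med',np.median(q,0).round(4))
for n,u,v,zz in [('b1',221,72,.012),('b2',294,79,.012),('b3',215,170,.012),('b4',285,176,.012),('root',250,172,.036),('hub',254,139,.12),('grip',272,104,.147),('grip depth',272,104,z[104,272])]: print(n,plane(s,u,v,zz).round(4),z[v,u].round(4))
```

```text
[ 235  112   40  108 2217] [253.81596752 167.55976545]
106 None None; 108 None None; 110 None None; 112 244 256; 114 235 257; 116 235 257; 118 235 257; 120 235 257; 126 240 258; 128 243 258; 130 244 258; 132 244 258; 134 244 258; 136 244 258; 138 244 259; 140 244 262; 142 241 262; 184 245 265; 186 245 265; 188 245 265; 190 246 263; 192 248 263; 194 248 264; 196 248 264; 198 248 269; 200 249 270; 202 249 271; 204 249 273; 206 243 274; 208 243 274; 210 243 273; 212 244 273; 214 250 269; 216 250 265; 218 251 264; 220 None None; 
z of shaft 0.023965446200280537 bench 0.0006064809399369711 [np.float64(0.0205), np.float64(0.0209), np.float64(0.0207), np.float64(0.023), np.float64(0.0254), np.float64(0.0223), np.float64(0.0221)]
bench near jig 0.0006773488570185216
0.006 0.018 3909 0.012609041671610852
   rect [604.5 154.3] [130.1 100.6] 85.1 med [0.5956 0.1812 0.0126]
0.044 0.056 1390 0.05018274981212315
   rect [602.9 149.2] [93.6 73.5] 85.2 med [0.5937 0.1229 0.0502]
0.085 0.1 1315 0.08989327401208458
   rect [604.2 150.6] [22.1 77.3] 85.0 med [0.5949 0.1514 0.0899]
0.1 0.125 810 0.11355994380128179
   rect [608.  164.8] [51.9 22.9] 74.9 med [0.6081 0.1558 0.1136]
0.13 0.16 307 0.14589779521516627
   rect [620.5 180.7] [14.6 14.4] 46.4 med [0.6198 0.1806 0.1459]
b1 [0.5681 0.215  0.012 ] 0.0209
b2 [0.6515 0.2074 0.012 ] 0.0189
b3 [0.557  0.1012 0.012 ] 0.0214
b4 [0.6446 0.0934 0.012 ] 0.0214
root [0.6009 0.104  0.036 ] 0.0357
hub [0.6054 0.152  0.12  ] 0.1154
grip [0.619  0.1813 0.147 ] 0.1473
grip depth [0.619  0.1813 0.1473] 0.1473
```

Run:
```python
from h import *
a=dict(np.load('w1.npz')); P=cloud(a); sub=np.zeros((384,512),bool); sub[100:230,230:280]=1
q=P[sub&(P[...,2]>.014)&(P[...,2]<.03)]; r=cv2.minAreaRect((q[:,:2]*1000).astype(np.float32)); print(r,len(q))
c=np.median(q[:,:2],0); d=np.array(cv2.fitLine((q[:,:2]*1000).astype(np.float32),cv2.DIST_HUBER,0,.01,.01)).ravel(); print(d)
u=d[:2]*np.sign(d[1]); yaw=np.arctan2(u[1],u[0]); print('axis dir deg',np.degrees(yaw))
t=(q[:,:2]*1000-d[2:])@u; n=(q[:,:2]*1000-d[2:])@[-u[1],u[0]]
for b in np.arange(-66,66,6):
    k=(t>=b)&(t<b+6); 
    if k.sum()>3: print(b,k.sum(),'w',(n[k].max()-n[k].min()).round(1),'mid',((n[k].max()+n[k].min())/2).round(1),'z',np.percentile(q[k,2],90).round(4))
print(t.min(),t.max())
for sgn in (1,): print('ends',d[2:]+u*t.min(),d[2:]+u*t.max())
```

```text
((528.7495727539062, -258.392333984375), (23.630168914794922, 121.05907440185547), 4.201383113861084) 1838
[ 7.4834734e-02 -9.9719596e-01  5.2862830e+02 -2.5515956e+02]
axis dir deg 94.291725
-66 38 w 16.9 mid 0.2 z 0.0214
-60 69 w 16.8 mid -0.1 z 0.0215
-54 70 w 16.8 mid 0.5 z 0.0217
-48 75 w 16.8 mid 0.1 z 0.0217
-42 74 w 17.6 mid 0.2 z 0.0218
-36 75 w 16.8 mid 0.4 z 0.0219
-30 82 w 22.3 mid 0.5 z 0.0245
-24 102 w 22.3 mid 0.0 z 0.0247
-18 107 w 23.2 mid 0.1 z 0.0246
-12 105 w 23.0 mid -0.1 z 0.0248
-6 109 w 23.0 mid 0.4 z 0.0249
0 110 w 23.1 mid -0.1 z 0.0248
6 114 w 23.6 mid 0.1 z 0.0246
12 111 w 22.6 mid 0.1 z 0.0247
18 120 w 23.5 mid 0.0 z 0.0245
24 109 w 22.4 mid 0.5 z 0.0237
30 78 w 14.8 mid 0.3 z 0.021
36 75 w 14.5 mid -0.1 z 0.0209
42 87 w 15.6 mid 0.0 z 0.0208
48 79 w 14.5 mid 0.0 z 0.0206
54 49 w 15.3 mid 0.2 z 0.0205
-63.7695222526396 57.28813269813206
ends [ 533.40047115 -318.75027106] [ 524.34115372 -198.03206673]
```

```bash
cat >> h.py <<'E'
def pose(yaw,T):
    y=np.array([np.cos(yaw),np.sin(yaw),0]); z=np.array([0,0,-1.]); B=np.stack([np.cross(y,z),y,z],1)
    return B@R.from_euler('y',T).as_matrix()
def goT(G,yaw,T,D,back=0):
    "grasp point G at D behind TCP, retreated by back along tool z"
    p,r=tool(); B=pose(yaw,T); P=np.array(G)+B[:,2]*(D-back)
    print('tcp',P.round(4),'shift',(r.T@(P-p)).round(4),'rv',R.from_matrix(r.T@B).as_rotvec().round(4))
E
python3 - <<'E'
from h import *
goT([.53235,-.3063,.012],.0749,.15,.008,.13)
goT([.53235,-.3063,.012],.0749,.15,.008)
E
```

```text
tcp [ 0.5337 -0.3245  0.1326] shift [-0.4323 -0.0701  0.1188] rv [ 0.0052  0.1506 -0.0768]
tcp [ 0.5323 -0.3051  0.0041] shift [-0.4129 -0.0715  0.2473] rv [ 0.0052  0.1506 -0.0768]
```

To row units: -0.4323 m / 0.8 = -0.5404, -0.25 m / 0.8 = -0.3125, 0.1506 rad / 1.5708 = 0.0959.

```bash
echo '[[[-0.3125,-0.0375,0],[0,0,0],1],[[-0.3125,-0.0375,0],[0,0,0],1],[[-0.3125,-0.0375,0],[0,0,0],1],[[-0.3125,-0.0375,0],[0,0,0],1],[[-0.5404,-0.0876,0.1485],[0.0033,0.0959,-0.0489],1],[[-0.5404,-0.0876,0.1485],[0.0033,0.0959,-0.0489],1],[[-0.5404,-0.0876,0.1485],[0.0033,0.0959,-0.0489],1],[[-0.5404,-0.0876,0.1485],[0.0033,0.0959,-0.0489],1],[[-0.5404,-0.0876,0.1485],[0.0033,0.0959,-0.0489],1]]' | python3 -m jog
python3 - <<'E'
from h import *
goT([.53235,-.3063,.012],.0749,.15,.008)
s=shot('wrist'); P=cloud(s); sub=(P[...,2]>.014)&(P[...,2]<.03)&(abs(P[...,0]-.53)<.03)&(P[...,1]<-.18)&(P[...,1]>-.33)
q=P[sub]; print(cv2.minAreaRect((q[:,:2]*1000).astype(np.float32)),len(q))
E
```

```text
time_s: 3.45
eef_pos: [0.5313, -0.326, 0.1302]
eef_rot: [-0.057, 0.68, 0.729, 0.051]
wrist_force: [-0.2, 1.4, -0.0]
opening: 0.993
grasp_force: 0.0
tcp [ 0.5323 -0.3051  0.0041] shift [0.0013 0.0027 0.1278] rv [-0.0016 -0.0031 -0.0053]
((528.78369140625, -258.32952880859375), (23.109752655029297, 121.1471939086914), 4.482787132263184) 3443
```

To row units: 0.115 m / 0.8 = 0.1438, 0.1 m / 0.8 = 0.125.

```bash
echo '[[[0.0013,0.0013,0.075],[0,0,0],1],[[0.0013,0.0013,0.125],[0,0,0],1],[[0.0013,0.0013,0.1438],[0,0,0],1],[[0.0013,0.0013,0.1438],[0,0,0],1]]' | python3 -m jog
python3 - <<'E'
from h import *
goT([.53235,-.3063,.012],.0749,.15,.008)
E
```

```text
time_s: 4.0
eef_pos: [0.5345, -0.304, 0.0194]
eef_rot: [-0.055, 0.677, 0.732, 0.051]
wrist_force: [0.7, -0.2, -0.0]
opening: 0.998
grasp_force: 0.0
tcp [ 0.5323 -0.3051  0.0041] shift [-0.0032 -0.0024  0.015 ] rv [ 0.0001 -0.0009  0.0024]
```

To row units: 0.0145 m / 0.8 = 0.0181, -0.002 m / 0.8 = -0.0025.

```bash
echo '[[[-0.0025,-0.0019,0.0181],[0,0,0],1],[[-0.0025,-0.0019,0.0181],[0,0,0],1]]' | python3 -m jog; echo '[[[0,0,0],[0,0,0],0],[[0,0,0],[0,0,0],0],[[0,0,0],[0,0,0],0],[[0,0,0],[0,0,0],0],[[0,0,0],[0,0,0],0],[[0,0,0],[0,0,0],0]]' | python3 -m jog
```

```text
time_s: 4.25
eef_pos: [0.5328, -0.3044, 0.0044]
eef_rot: [-0.055, 0.678, 0.732, 0.051]
wrist_force: [-0.2, -0.5, -0.0]
opening: 1.003
grasp_force: 0.0
time_s: 5.0
eef_pos: [0.533, -0.3044, 0.0046]
eef_rot: [-0.055, 0.677, 0.732, 0.051]
wrist_force: [-1.3, -1.2, 3.1]
opening: 0.18
grasp_force: 58.6
```

To row units: -0.145 m / 0.8 = -0.1813, -0.12 m / 0.8 = -0.15.

```bash
echo '[[[0.0025,0,-0.0188],[0,0,0],0],[[0.0075,0,-0.05],[0,0,0],0],[[0.015,0,-0.1],[0,0,0],0],[[0.0225,0,-0.15],[0,0,0],0],[[0.0275,0,-0.1813],[0,0,0],0],[[0.0275,0,-0.1813],[0,0,0],0]]' | python3 -m jog
cat > sh.py <<'E'
from h import *
def axis(save=None):
    s=shot('wrist'); p,r=tool(); P=cloud(s); L=(P-p)@r   # tool coords
    if save: cv2.imwrite(save,s['im'])
    k=(L[...,0]>.005)&(L[...,0]<.125)&(abs(L[...,1])<.02)&(abs(L[...,2]+.008)<.035)
    q=L[k]; out=[]
    for x in np.arange(.01,.12,.01):
        m=abs(q[:,0]-x)<.004
        if m.sum()>5: out.append((x,np.median(q[m,1]),np.percentile(q[m,2],10),np.ptp(q[m,1])))
    print(np.round(out,4)); print('n',len(q),'xmax',q[:,0].max()); return out
E
python3 -c "
from sh import *
axis('pics/held.png'); print(get_obs()['opening'],get_obs()['wrist_force'].round(1) if hasattr(get_obs()['wrist_force'],'round') else get_obs()['wrist_force'],tool())"
```

```text
time_s: 5.75
eef_pos: [0.5341, -0.3053, 0.1538]
eef_rot: [-0.052, 0.677, 0.732, 0.051]
wrist_force: [0.6, -0.6, -2.8]
opening: 0.175
grasp_force: 58.8
[[ 1.00e-02  2.00e-04 -3.95e-02  4.00e-02]
 [ 2.00e-02  2.00e-04 -1.65e-02  2.31e-02]
 [ 3.00e-02  6.00e-04 -1.71e-02  2.34e-02]
 [ 4.00e-02  6.00e-04 -1.55e-02  2.31e-02]
 [ 5.00e-02  6.00e-04 -1.39e-02  2.34e-02]
 [ 6.00e-02  1.00e-03 -1.21e-02  2.32e-02]
 [ 7.00e-02  1.00e-03 -1.05e-02  2.35e-02]
 [ 8.00e-02  1.10e-03 -8.00e-03  2.14e-02]
 [ 9.00e-02  1.50e-03 -3.30e-03  1.56e-02]
 [ 1.00e-01  1.50e-03 -1.60e-03  1.54e-02]
 [ 1.10e-01  1.10e-03 -1.00e-04  1.14e-02]]
n 12493 xmax 0.10723396995552957
0.1768035517606738 [-0.1 -0.1 -3.2] (array([ 0.53310804, -0.30450378,  0.15167242]), array([[-0.07629762,  0.99703804, -0.0096862 ],
       [ 0.98594771,  0.07688974,  0.14830736],
       [ 0.14861284,  0.00176541, -0.98889388]]))
```

```bash
cat >> h.py <<'E'
M=np.array([.0468,.0009,-.0023]); H=np.array([.6026,.1325]); U=np.array([np.cos(1.4853),np.sin(1.4853)])
def mid(x,z,y=0,T=.163,yaw=-.0735):
    p,r=tool(); B=pose(yaw,T); t=np.r_[H+U*x+np.array([-U[1],U[0]])*y,z]; P=t-B@M
    print('mid',x,z,'tcp',P.round(4),'shift',(r.T@(P-p)).round(4),'rv',R.from_matrix(r.T@B).as_rotvec().round(4))
def midnow():
    p,r=tool(); m=p+r@M; d=m[:2]-H; return (d@U).round(4),(d@[-U[1],U[0]]).round(4),m[2].round(4)
E
python3 - <<'E'
from h import *
t=dict(np.load('top.npz')); P=cloud(t)
k=(P[...,0]<.56)&(P[...,0]>.3)&(P[...,1]>-.18)&(P[...,1]<-.04)&(P[...,2]<.4)&(P[...,2]>.05); print('vise max',P[k].max(0).round(3))
mid(-.115,.11); print(midnow())
E
```

```text
vise max [ 0.451 -0.048  0.188]
mid -0.115 0.11 tcp [ 0.5885 -0.0277  0.1001] shift [0.261  0.0764 0.0915] rv [-0.0216  0.0137  0.1489]
(np.float64(-0.3959), np.float64(0.0385), np.float64(0.1609))
```

To row units: 0.261 m / 0.8 = 0.3263, 0.25 m / 0.8 = 0.3125, 0.05 rad / 1.5708 = 0.0318.

```bash
echo '[[[0.025,0.025,0],[0,0,0],0],[[0.075,0.05,0],[0,0,0],0],[[0.1375,0.075,0],[0,0,0.0318],0],[[0.2,0.095,0.0375],[-0.0064,0.0045,0.0637],0],[[0.2625,0.0955,0.075],[-0.0138,0.0087,0.0949],0],[[0.3125,0.0955,0.1063],[-0.0138,0.0087,0.0949],0],[[0.3263,0.0955,0.1144],[-0.0138,0.0087,0.0949],0],[[0.3263,0.0955,0.1144],[-0.0138,0.0087,0.0949],0]]' | python3 -m jog
python3 - <<'E'
from h import *
import sh; print(midnow()); sh.axis(); mid(-.115,.057); mid(-.08,.056); mid(-.03,.056)
E
```

```text
time_s: 6.8
eef_pos: [0.587, -0.0266, 0.0981]
eef_rot: [-0.058, 0.73, 0.679, 0.059]
wrist_force: [0.1, -1.5, -2.9]
opening: 0.176
grasp_force: 59.0
(np.float64(-0.1141), np.float64(0.0016), np.float64(0.108))
[[ 0.01    0.0011 -0.0375  0.0398]
 [ 0.02   -0.0012 -0.0128  0.023 ]
 [ 0.03   -0.0012 -0.0142  0.0234]
 [ 0.04   -0.0012 -0.0125  0.0231]
 [ 0.05   -0.0012 -0.0109  0.0234]
 [ 0.06   -0.0012 -0.0093  0.0233]
 [ 0.07   -0.0008 -0.0077  0.0234]
 [ 0.08   -0.0008 -0.0059  0.0231]
 [ 0.09   -0.0008 -0.0006  0.0155]
 [ 0.1    -0.0004  0.0011  0.0154]
 [ 0.11   -0.0008  0.0023  0.0152]]
n 12843 xmax 0.10874432334522353
mid -0.115 0.057 tcp [ 0.5885 -0.0277  0.0471] shift [-0.0083  0.0007  0.0513] rv [-0.0024 -0.001  -0.0003]
mid -0.08 0.056 tcp [0.5915 0.0072 0.0461] shift [0.0261 0.0011 0.058 ] rv [-0.0024 -0.001  -0.0003]
mid -0.03 0.056 tcp [0.5958 0.057  0.0461] shift [0.0754 0.0017 0.0661] rv [-0.0024 -0.001  -0.0003]
```

To row units: 0.057 m / 0.8 = 0.0713, 0.054 m / 0.8 = 0.0675.

```bash
echo '[[[-0.0063,0.0009,0.0375],[0,0,0],0],[[-0.01,0.0009,0.0638],[0,0,0],0],[[0.01,0.0013,0.0675],[0,0,0],0],[[0.0325,0.0013,0.0713],[0,0,0],0],[[0.0325,0.0013,0.0713],[0,0,0],0]]' | python3 -m jog
cat >> sh.py <<'E'
def rel(save=None):
    s=shot('wrist'); P=cloud(s)
    if save: cv2.imwrite(save,s['im'])
    J=np.stack([(P[...,:2]-H)@U,(P[...,:2]-H)@[-U[1],U[0]],P[...,2]],-1)
    ok=s['d']>0
    def pick(x0,x1,y0,y1,z0,z1): return J[ok&(J[...,0]>x0)&(J[...,0]<x1)&(J[...,1]>y0)&(J[...,1]<y1)&(J[...,2]>z0)&(J[...,2]<z1)]
    b=pick(-10,10,-.06,.06,.082,.1); b=b[abs(b[:,0]-.018)<.03]
    if len(b)>50: print('bar',np.round(cv2.minAreaRect((b[:,:2]*1000).astype(np.float32)),1) if 0 else cv2.minAreaRect((b[:,:2]*1000).astype(np.float32)),'z',np.median(b[:,2]).round(4))
    v=pick(-.04,.005,.013,.028,.042,.056); w=pick(-.04,.005,-.028,-.013,.042,.056)
    for q in (v,w):
        if len(q)>30: print('Vtop n',len(q),'z',np.median(q[:,2]).round(4),'x0',np.percentile(q[:,0],1).round(4),'|y|max',abs(q[:,1]).max().round(4),'min',abs(q[:,1]).min().round(4))
    p=pick(-.2,.06,-.02,.02,.05,.075)
    for x in np.arange(-.13,.06,.01):
        m=p[abs(p[:,0]-x)<.003]
        if len(m)>8: print('sh x',x.round(2),'n',len(m),'ymid',((m[:,1].max()+m[:,1].min())/2).round(4),'w',np.ptp(m[:,1]).round(4),'ztop',np.percentile(m[:,2],92).round(4))
    print('tip',p[:,0].max() if len(p) else None); return s
E
python3 - <<'E'
from sh import *
print(midnow()); rel('pics/m80.png');
E
```

```text
time_s: 7.48
eef_pos: [0.5925, 0.0089, 0.0491]
eef_rot: [-0.056, 0.729, 0.679, 0.06]
wrist_force: [0.3, -0.1, -2.9]
opening: 0.18
grasp_force: 59.0
(np.float64(-0.0782), np.float64(-0.0008), np.float64(0.059))
Vtop n 2170 z 0.0503 x0 -0.0299 |y|max 0.028 min 0.013
Vtop n 2198 z 0.0503 x0 -0.0299 |y|max 0.028 min 0.013
sh x -0.13 n 423 ymid -0.0002 w 0.0152 ztop 0.0668
sh x -0.12 n 1080 ymid 0.0 w 0.04 ztop 0.0739
sh x -0.11 n 478 ymid 0.0 w 0.0177 ztop 0.066
sh x -0.1 n 634 ymid 0.0001 w 0.023 ztop 0.0688
sh x -0.09 n 685 ymid 0.0 w 0.0233 ztop 0.0689
sh x -0.08 n 696 ymid 0.0002 w 0.023 ztop 0.069
sh x -0.07 n 717 ymid 0.0 w 0.0234 ztop 0.069
sh x -0.06 n 738 ymid 0.0003 w 0.023 ztop 0.0689
sh x -0.05 n 656 ymid 0.0001 w 0.0234 ztop 0.0688
sh x -0.04 n 512 ymid 0.0003 w 0.0152 ztop 0.0651
sh x -0.03 n 675 ymid 0.0001 w 0.0398 ztop 0.0651
sh x -0.02 n 747 ymid -0.0 w 0.0399 ztop 0.065
sh x -0.01 n 304 ymid -0.0 w 0.0398 ztop 0.0515
tip -0.0032108095647701332
```

View pics/m80.png

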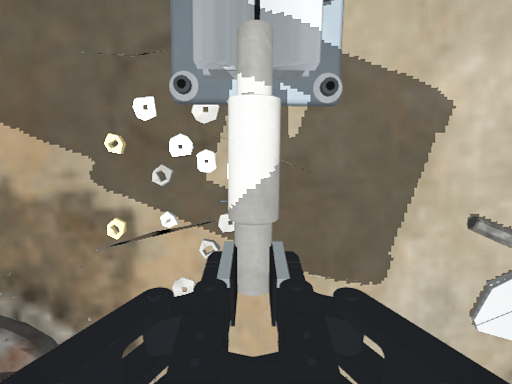

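Picture m80: the held shaft (thick part rows 95–222, column 254) is lined up with the V at (256,20); its thin tip is already above the V mouth. Advance under the clamp.

To row units: 0.048 m / 0.8 = 0.06, 0.012 m / 0.8 = 0.015.

```bash
echo '[[[0.015,0.0001,0.0025],[0,0,0],0],[[0.0375,0.0004,0.0063],[0,0,0],0],[[0.055,0.0006,0.009],[0,0,0],0],[[0.06,0.0008,0.0099],[0,0,0],0],[[0.06,0.0008,0.0099],[0,0,0],0]]' | python3 -m jog
python3 - <<'E'
from sh import *
print(midnow()); rel();print(get_obs()['wrist_force'])
E
```

```text
time_s: 8.15
eef_pos: [0.5958, 0.0563, 0.0477]
eef_rot: [-0.056, 0.73, 0.679, 0.06]
wrist_force: [0.6, -0.2, -2.6]
opening: 0.177
grasp_force: 59.0
(np.float64(-0.0307), np.float64(-0.0001), np.float64(0.0576))
bar ((16.22923469543457, -0.4052314758300781), (19.403329849243164, 77.51848602294922), 0.7305984497070312) z 0.0898
Vtop n 2325 z 0.0505 x0 -0.0293 |y|max 0.028 min 0.0131
Vtop n 2396 z 0.0504 x0 -0.0293 |y|max 0.028 min 0.013
sh x -0.09 n 251 ymid 0.0005 w 0.0152 ztop 0.0669
sh x -0.08 n 447 ymid 0.0006 w 0.0152 ztop 0.0657
sh x -0.07 n 1248 ymid 0.0 w 0.0399 ztop 0.0723
sh x -0.06 n 481 ymid 0.0008 w 0.0176 ztop 0.0646
sh x -0.05 n 671 ymid 0.0007 w 0.0234 ztop 0.0675
sh x -0.04 n 691 ymid 0.0008 w 0.0232 ztop 0.0676
sh x -0.03 n 819 ymid 0.0001 w 0.0394 ztop 0.0675
sh x -0.02 n 962 ymid -0.0001 w 0.0397 ztop 0.0676
sh x -0.01 n 987 ymid -0.0001 w 0.0397 ztop 0.0676
sh x -0.0 n 797 ymid 0.0 w 0.04 ztop 0.067
sh x 0.01 n 702 ymid 0.0 w 0.0399 ztop 0.0635
tip 0.014849757919982012
[ 0.15780347 -0.50866037 -3.9390893 ]
```

To row units: 0.0025 m / 0.8 = 0.0031, -0.0004 m / 0.8 = -0.0005.

```bash
echo '[[[-0.0005,0.0006,0.0028],[0,0,0],0],[[-0.0005,0.0006,0.0031],[0,0,0],0],[[-0.0005,0.0006,0.0031],[0,0,0],0]]' | python3 -m jog; echo '[[[-0.0001,0,0.0008],[0,0,0],0],[[-0.0001,0,0.0008],[0,0,0],0]]' | python3 -m jog
python3 - <<'E'
from sh import *
print(midnow()); rel();print(get_obs()['wrist_force'])
E
```

```text
time_s: 8.57
eef_pos: [0.5965, 0.0554, 0.0453]
eef_rot: [-0.056, 0.73, 0.678, 0.06]
wrist_force: [-0.0, -0.3, -2.6]
opening: 0.175
grasp_force: 59.0
time_s: 8.82
eef_pos: [0.5967, 0.0557, 0.0449]
eef_rot: [-0.056, 0.73, 0.678, 0.06]
wrist_force: [0.6, -0.3, -1.9]
opening: 0.175
grasp_force: 59.1
(np.float64(-0.0313), np.float64(-0.001), np.float64(0.0548))
bar ((15.260519027709961, -0.5320587158203125), (17.50395393371582, 77.30557250976562), 0.49330106377601624) z 0.0898
Vtop n 2452 z 0.0504 x0 -0.0293 |y|max 0.028 min 0.0131
Vtop n 2475 z 0.0504 x0 -0.0293 |y|max 0.028 min 0.013
sh x -0.09 n 316 ymid -0.0004 w 0.0152 ztop 0.0711
sh x -0.08 n 454 ymid -0.0003 w 0.0152 ztop 0.0629
sh x -0.07 n 1277 ymid -0.0 w 0.0399 ztop 0.0725
sh x -0.06 n 467 ymid -0.0001 w 0.0176 ztop 0.0618
sh x -0.05 n 676 ymid -0.0003 w 0.0235 ztop 0.0649
sh x -0.04 n 692 ymid -0.0001 w 0.0231 ztop 0.065
sh x -0.03 n 834 ymid 0.0 w 0.0396 ztop 0.065
sh x -0.02 n 996 ymid -0.0001 w 0.0398 ztop 0.065
sh x -0.01 n 1029 ymid -0.0 w 0.04 ztop 0.0651
sh x -0.0 n 801 ymid 0.0001 w 0.0398 ztop 0.0642
sh x 0.01 n 770 ymid 0.0 w 0.0399 ztop 0.0613
tip 0.015323992729421261
[ 1.68076169 -1.18987278 -1.32719171]
```

To row units: 0.0005 m / 0.8 = 0.0006, -0.0001 m / 0.8 = -0.0001.

```bash
echo '[[[-0.0001,0,0.0006],[0,0,0],0],[[-0.0001,0,0.0006],[0,0,0],0]]' | python3 -m jog; echo '[[[0,0,0.0005],[0,0,0],0],[[0,0,0.0005],[0,0,0],0]]' | python3 -m jog
```

```text
time_s: 9.12
eef_pos: [0.5967, 0.0558, 0.0444]
eef_rot: [-0.056, 0.73, 0.678, 0.06]
wrist_force: [1.0, -0.4, -0.1]
opening: 0.172
grasp_force: 59.2
time_s: 9.38
eef_pos: [0.5967, 0.0558, 0.044]
eef_rot: [-0.056, 0.73, 0.678, 0.06]
wrist_force: [1.1, -0.7, 1.3]
opening: 0.175
grasp_force: 59.3
```

To row units: 0.0237 m / 0.8 = 0.0296, 0.012 m / 0.8 = 0.015.

```bash
echo '[[[0.0063,0,0.001],[0,0,0],0],[[0.015,0.0001,0.0025],[0,0,0],0],[[0.0238,0.0003,0.0039],[0,0,0],0],[[0.0296,0.0004,0.0049],[0,0,0],0],[[0.0296,0.0004,0.0049],[0,0,0],0]]' | python3 -m jog
python3 - <<'E'
from sh import *
print(midnow()); rel();print(get_obs()['wrist_force'])
E
```

```text
time_s: 10.0
eef_pos: [0.5992, 0.0807, 0.0442]
eef_rot: [-0.056, 0.73, 0.678, 0.06]
wrist_force: [4.1, 0.3, 1.9]
opening: 0.175
grasp_force: 59.3
(np.float64(-0.0061), np.float64(-0.0013), np.float64(0.0542))
bar ((18.26668357849121, -0.5277099609375), (22.683246612548828, 77.27415466308594), 0.017882488667964935) z 0.0898
Vtop n 2319 z 0.0505 x0 -0.0293 |y|max 0.028 min 0.013
Vtop n 2335 z 0.0504 x0 -0.0293 |y|max 0.028 min 0.013
sh x -0.06 n 444 ymid -0.0007 w 0.0152 ztop 0.0627
sh x -0.05 n 1036 ymid -0.0 w 0.0399 ztop 0.0727
sh x -0.04 n 509 ymid -0.0009 w 0.0273 ztop 0.0613
sh x -0.03 n 654 ymid 0.0001 w 0.0398 ztop 0.0641
sh x -0.02 n 930 ymid 0.0 w 0.0399 ztop 0.0643
sh x -0.01 n 972 ymid 0.0001 w 0.0398 ztop 0.0646
sh x -0.0 n 989 ymid -0.0 w 0.0399 ztop 0.0647
sh x 0.01 n 294 ymid -0.0001 w 0.0398 ztop 0.0645
sh x 0.05 n 198 ymid 0.003 w 0.0077 ztop 0.0617
tip 0.05995942662530326
[5.35718909 1.52371482 0.67522364]
```

The manual's scale: shifts go in shares of 0.8 m and turns go in shares of pi/2 rad. Converting my numbers, 0.0038 m / 0.8 = 0.0048, 0.001 m / 0.8 = 0.0013.

```bash
echo '[[[0.0013,0.001,-0.0003],[0,0,0],0],[[0.0038,0.0013,0.0003],[0,0,0],0],[[0.0048,0.0013,0.0004],[0,0,0],0],[[0.0048,0.0013,0.0004],[0,0,0],0]]' | python3 -m jog;echo '[[[0.0009,0,0.0001],[0,0,0],0],[[0.0009,0,0.0001],[0,0,0],0]]' | python3 -m jog
python3 - <<'E'
from sh import *
print(midnow()); rel();print(get_obs()['wrist_force'])
E
```

```text
time_s: 10.55
eef_pos: [0.5995, 0.0831, 0.0441]
eef_rot: [-0.056, 0.73, 0.678, 0.059]
wrist_force: [2.2, -4.7, 1.4]
opening: 0.177
grasp_force: 59.7
time_s: 10.8
eef_pos: [0.5996, 0.0837, 0.0441]
eef_rot: [-0.056, 0.73, 0.678, 0.059]
wrist_force: [1.1, -3.5, 2.7]
opening: 0.177
grasp_force: 59.7
(np.float64(-0.003), np.float64(-0.0015), np.float64(0.054))
bar ((18.278120040893555, -0.5261344909667969), (76.98377990722656, 22.56522560119629), 89.804931640625) z 0.0898
Vtop n 2320 z 0.0505 x0 -0.0292 |y|max 0.028 min 0.0131
Vtop n 2328 z 0.0504 x0 -0.0293 |y|max 0.028 min 0.013
sh x -0.06 n 420 ymid -0.001 w 0.0152 ztop 0.0631
sh x -0.05 n 565 ymid 0.0 w 0.0399 ztop 0.0732
sh x -0.04 n 1035 ymid -0.0007 w 0.0283 ztop 0.069
sh x -0.03 n 544 ymid -0.0 w 0.0399 ztop 0.0633
sh x -0.02 n 941 ymid 0.0 w 0.0398 ztop 0.0643
sh x -0.01 n 956 ymid -0.0001 w 0.0398 ztop 0.0645
sh x -0.0 n 987 ymid 0.0001 w 0.0397 ztop 0.0646
sh x 0.01 n 191 ymid -0.0001 w 0.0396 ztop 0.0644
sh x 0.05 n 269 ymid 0.003 w 0.0082 ztop 0.0616
tip 0.05999668206740098
[ 2.16876896 -4.15071599  2.66112801]
```

```bash
cat >> sh.py <<'E'
def ends(save=None):
    s=shot('wrist'); P=cloud(s)
    if save: cv2.imwrite(save,s['im'])
    J=np.stack([(P[...,:2]-H)@U,(P[...,:2]-H)@[-U[1],U[0]],P[...,2]],-1)
    k=(s['d']>0)&(abs(J[...,1])<.0035)&(J[...,0]>-.09)&(J[...,0]<.075)&(J[...,2]>.045)&(J[...,2]<.07); q=J[k]; q=q[q[:,0].argsort()]
    print('near end',q[0,0].round(4),np.percentile(q[:,0],.3).round(4)); a=q[(q[:,0]<-.015)&(q[:,0]>-.05)]
    b=np.round(np.arange(-.045,-.02,.001),4); zz=[np.median(a[abs(a[:,0]-x)<.0006,2]) for x in b]; i=np.argmax(np.diff(zz)); print('step',b[i]+.0005,np.round(zz[max(i-2,0):i+4],4))
    f=q[q[:,0]>.03]; print('far',len(f),[(x.round(3),np.median(f[abs(f[:,0]-x)<.001,2]).round(4)) for x in np.arange(.03,.075,.002) if (abs(f[:,0]-x)<.001).sum()>2])
    o=get_obs(); print('F',np.round(o['wrist_force'],1),'mid',midnow())
E
python3 -c "
from sh import *
ends('pics/e.png')"
```

```text
near end -0.0634 -0.0629
step -0.0285 [0.0606 0.0607 0.0617 0.0635 0.0638 0.0639]
far 640 [(np.float64(0.046), np.float64(0.0604)), (np.float64(0.048), np.float64(0.0605)), (np.float64(0.05), np.float64(0.0611)), (np.float64(0.052), np.float64(0.0609)), (np.float64(0.054), np.float64(0.061)), (np.float64(0.056), np.float64(0.061)), (np.float64(0.058), np.float64(0.0604)), (np.float64(0.06), np.float64(0.0577)), (np.float64(0.062), np.float64(0.0608)), (np.float64(0.064), np.float64(0.0614))]
F [ 3.  -4.1  3. ] mid (np.float64(-0.0031), np.float64(-0.0015), np.float64(0.054))
```

Run:
```python
import cv2
a=cv2.imread('pics/e.png'); cv2.imwrite('pics/e2.png',cv2.resize(a[0:300,170:340],None,fx=3.5,fy=2,interpolation=cv2.INTER_CUBIC))
```

```text
(no output)
```

View pics/e2.png

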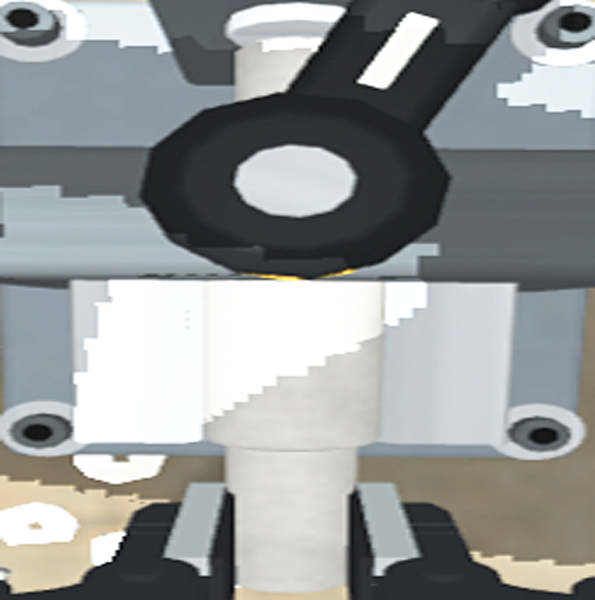

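Crop e2: the shaft tip at crop (275,45) meets the stop's bright button; the near thin end sits in the fingers. Nudge once to tell stop from friction.

To row units: 0.0008 m / 0.8 = 0.001, 0.0001 m / 0.8 = 0.0001.

```bash
echo '[[[0.001,0,0.0001],[0,0,0],0],[[0.001,0,0.0001],[0,0,0],0]]' | python3 -m jog
python3 -c "
from sh import *
ends()"
```

```text
time_s: 11.15
eef_pos: [0.5997, 0.0846, 0.0441]
eef_rot: [-0.056, 0.73, 0.678, 0.059]
wrist_force: [2.1, -5.1, 2.9]
opening: 0.174
grasp_force: 59.6
near end -0.0626 -0.0619
step -0.0275 [0.0606 0.0608 0.062  0.0634 0.0637 0.064 ]
far 699 [(np.float64(0.046), np.float64(0.0607)), (np.float64(0.048), np.float64(0.0608)), (np.float64(0.05), np.float64(0.0608)), (np.float64(0.052), np.float64(0.0606)), (np.float64(0.054), np.float64(0.0608)), (np.float64(0.056), np.float64(0.061)), (np.float64(0.058), np.float64(0.0605)), (np.float64(0.06), np.float64(0.0587)), (np.float64(0.062), np.float64(0.0609)), (np.float64(0.064), np.float64(0.0619))]
F [ 3.  -4.7  2.5] mid (np.float64(-0.0022), np.float64(-0.0015), np.float64(0.054))
```

To row units: 0.0007 m / 0.8 = 0.0009, 0.0001 m / 0.8 = 0.0001.

```bash
for i in 1 2; do echo '[[[0.0009,0,0.0001],[0,0,0],0],[[0.0009,0,0.0001],[0,0,0],0]]' | python3 -m jog | egrep 'pos|force'; done
python3 -c "
from sh import *
ends()"
```

```text
eef_pos: [0.5997, 0.0853, 0.0442]
wrist_force: [2.5, -4.9, 3.7]
grasp_force: 59.6
eef_pos: [0.5998, 0.086, 0.0442]
wrist_force: [2.9, -3.8, 2.9]
grasp_force: 59.6
near end -0.0613 -0.0606
step -0.0265 [0.0609 0.0606 0.0616 0.0629 0.0638 0.0638]
far 803 [(np.float64(0.046), np.float64(0.0602)), (np.float64(0.048), np.float64(0.0605)), (np.float64(0.05), np.float64(0.0611)), (np.float64(0.052), np.float64(0.0609)), (np.float64(0.054), np.float64(0.061)), (np.float64(0.056), np.float64(0.061)), (np.float64(0.058), np.float64(0.0611)), (np.float64(0.06), np.float64(0.0603)), (np.float64(0.062), np.float64(0.061)), (np.float64(0.064), np.float64(0.0642))]
F [ 1.6 -3.6  2.5] mid (np.float64(-0.0008), np.float64(-0.0015), np.float64(0.0541))
```

To row units: 0.0005 m / 0.8 = 0.0006, 0.0001 m / 0.8 = 0.0001.

```bash
for i in 1 2; do echo '[[[0.0006,0,0.0001],[0,0,0],0],[[0.0006,0,0.0001],[0,0,0],0]]' | python3 -m jog | egrep 'pos|t_force'; done
```

```text
eef_pos: [0.5998, 0.0864, 0.0441]
wrist_force: [2.0, -5.1, 3.1]
eef_pos: [0.5998, 0.0866, 0.0441]
wrist_force: [1.9, -6.6, 2.5]
```

To row units: 0.0005 m / 0.8 = 0.0006, 0.0001 m / 0.8 = 0.0001.

```bash
for i in 1 2; do echo '[[[0.0006,0,0.0001],[0,0,0],0],[[0.0006,0,0.0001],[0,0,0],0]]' | python3 -m jog | egrep 'pos|t_force'; done
python3 -c "
from sh import *
ends()"
```

```text
eef_pos: [0.5999, 0.0866, 0.0441]
wrist_force: [0.9, -7.9, 3.1]
eef_pos: [0.5999, 0.0867, 0.0441]
wrist_force: [0.1, -10.1, 3.6]
near end -0.0604 -0.0599
step -0.0255 [0.0608 0.0609 0.0619 0.0634 0.064  0.0639]
far 849 [(np.float64(0.044), np.float64(0.0607)), (np.float64(0.046), np.float64(0.0606)), (np.float64(0.048), np.float64(0.0608)), (np.float64(0.05), np.float64(0.061)), (np.float64(0.052), np.float64(0.061)), (np.float64(0.054), np.float64(0.061)), (np.float64(0.056), np.float64(0.0612)), (np.float64(0.058), np.float64(0.0609)), (np.float64(0.06), np.float64(0.0608)), (np.float64(0.062), np.float64(0.061)), (np.float64(0.064), np.float64(0.065))]
F [  1.3 -10.    3.9] mid (np.float64(-0.0001), np.float64(-0.0015), np.float64(0.0539))
```

To row units: -0.001 m / 0.8 = -0.0013, -0.0002 m / 0.8 = -0.0003.

```bash
echo '[[[-0.0013,0,-0.0003],[0,0,0],0],[[-0.0013,0,-0.0003],[0,0,0],0]]' | python3 -m jog; echo '[[[-0.0013,0,-0.0003],[0,0,0],0.6],[[0,0,0],[0,0,0],0.6],[[0,0,0],[0,0,0],0.6],[[0,0,0],[0,0,0],0.6]]' | python3 -m jog
python3 -c "
from sh import *
ends()"
```

```text
time_s: 13.05
eef_pos: [0.5998, 0.0866, 0.0441]
eef_rot: [-0.056, 0.73, 0.678, 0.059]
wrist_force: [1.9, -6.0, 3.2]
opening: 0.177
grasp_force: 59.7
time_s: 13.55
eef_pos: [0.5996, 0.0878, 0.0439]
eef_rot: [-0.057, 0.73, 0.678, 0.059]
wrist_force: [-0.4, -0.4, 0.9]
opening: 0.602
grasp_force: 0.0
near end -0.0608 -0.06
step -0.0265 [0.0609 0.0609 0.0608 0.0622 0.0635 0.0637]
far 920 [(np.float64(0.044), np.float64(0.0606)), (np.float64(0.046), np.float64(0.0604)), (np.float64(0.048), np.float64(0.0608)), (np.float64(0.05), np.float64(0.0608)), (np.float64(0.052), np.float64(0.0609)), (np.float64(0.054), np.float64(0.061)), (np.float64(0.056), np.float64(0.0609)), (np.float64(0.058), np.float64(0.0609)), (np.float64(0.06), np.float64(0.0606)), (np.float64(0.062), np.float64(0.061)), (np.float64(0.064), np.float64(0.0655)), (np.float64(0.066), np.float64(0.0679))]
F [ 0.  -0.8 -0.3] mid (np.float64(0.0009), np.float64(-0.0013), np.float64(0.0539))
```

Shaft released at the stop (near end reads -0.0605 as it should when home). Retreat, then look at the crank from above.

To row units: -0.15 m / 0.8 = -0.1875, -0.11 m / 0.8 = -0.1375.

```bash
echo '[[[0,0,-0.025],[0,0,0],0.6],[[0,0,-0.075],[0,0,0],0.6],[[0,0,-0.1375],[0,0,0],0.6],[[0,0,-0.1875],[0,0,0],0.6],[[0,0,-0.1875],[0,0,0],0.6]]' | python3 -m jog
python3 -c "
from h import *
goT([.6203,.15,.2],0,0,0)"
```

```text
time_s: 14.22
eef_pos: [0.6013, 0.062, 0.1982]
eef_rot: [-0.052, 0.73, 0.678, 0.063]
wrist_force: [-0.0, 0.0, 0.5]
opening: 0.603
grasp_force: 0.0
tcp [0.6203 0.15   0.2   ] shift [0.0883 0.0124 0.0128] rv [ 0.0143 -0.1629 -0.0735]
```

To row units: 0.088 m / 0.8 = 0.11, 0.05 m / 0.8 = 0.0625, -0.1629 rad / 1.5708 = -0.1037.

```bash
echo '[[[0.0625,0.0075,0.0075],[0.0091,-0.1037,-0.0468],0.6],[[0.11,0.0155,0.016],[0.0091,-0.1037,-0.0468],0.6],[[0.11,0.0155,0.016],[0.0091,-0.1037,-0.0468],0.6],[[0.11,0.0155,0.016],[0.0091,-0.1037,-0.0468],0.6]]' | python3 -m jog
python3 - <<'E'
from sh import *
ends()
s=shot('wrist'); cv2.imwrite('pics/c.png',s['im']); P=cloud(s); p,r=tool(); print(p,R.from_matrix(r).as_rotvec().round(3))
k=(s['d']>0)&(abs(P[...,0]-.61)<.05)&(abs(P[...,1]-.16)<.06)
for lo,hi in [(.085,.095),(.1,.125),(.135,.16)]:
    q=P[k&(P[...,2]>lo)&(P[...,2]<hi)]; print(lo,len(q),np.median(q[:,2]).round(4),cv2.minAreaRect((q[:,:2]*1000).astype(np.float32)), cv2.minEnclosingCircle((q[:,:2]*1000).astype(np.float32)))
b=P[k&(P[...,2]>.048)&(P[...,2]<.053)]; print('Vtop',np.median(b[:,2]))
q=P[k&(P[...,2]>.135)&(P[...,2]<.16)]; g=(q[:,:2].max(0)+q[:,:2].min(0))/2; print('grip',g)
t=(P[...,:2]-p[:2]); goT([g[0],g[1],.122],0,0,0)
E
```

```text
time_s: 14.72
eef_pos: [0.6167, 0.1504, 0.1934]
eef_rot: [-0.004, 0.707, 0.707, -0.003]
wrist_force: [0.0, -0.0, -0.6]
opening: 0.597
grasp_force: 0.0
near end -0.0605 -0.06
step -0.0265 [0.0608 0.0608 0.0611 0.0631 0.0633 0.064 ]
far 398 [(np.float64(0.03), np.float64(0.0612)), (np.float64(0.032), np.float64(0.0605)), (np.float64(0.034), np.float64(0.0612)), (np.float64(0.036), np.float64(0.061)), (np.float64(0.038), np.float64(0.0609)), (np.float64(0.04), np.float64(0.061)), (np.float64(0.042), np.float64(0.0608)), (np.float64(0.044), np.float64(0.0609)), (np.float64(0.046), np.float64(0.0607)), (np.float64(0.048), np.float64(0.0609)), (np.float64(0.05), np.float64(0.0607)), (np.float64(0.052), np.float64(0.0607)), (np.float64(0.054), np.float64(0.0613)), (np.float64(0.056), np.float64(0.0613)), (np.float64(0.058), np.float64(0.0609)), (np.float64(0.06), np.float64(0.0607)), (np.float64(0.062), np.float64(0.0607)), (np.float64(0.064), np.float64(0.0682)), (np.float64(0.066), np.float64(0.0685)), (np.float64(0.068), np.float64(0.0685)), (np.float64(0.07), np.float64(0.0686)), (np.fl
[... 194 characters left out ...]
] [-2.216 -2.215  0.01 ]
0.085 1729 0.09 ((604.3823852539062, 150.71627807617188), (22.533098220825195, 77.25377655029297), 84.86070251464844) ((604.454833984375, 150.50363159179688), 39.503299713134766)
0.1 1072 0.1136 ((610.0742797851562, 165.0419158935547), (53.1590690612793, 23.398578643798828), 68.28141784667969) ((610.9563598632812, 164.68939208984375), 26.833581924438477)
0.135 448 0.1458 ((620.6449584960938, 181.3927459716797), (14.175599098205566, 14.006339073181152), 42.52946090698242) ((620.6122436523438, 181.2298583984375), 7.358121395111084)
Vtop 0.050408159016659494
grip [0.62060367 0.18120458]
tcp [0.6206 0.1812 0.122 ] shift [0.0315 0.0043 0.0717] rv [-0.0103 -0.0015 -0.0006]
```

To row units: 0.0315 m / 0.8 = 0.0394, 0.03 m / 0.8 = 0.0375, -0.008 rad / 1.5708 = -0.0051.

```bash
echo '[[[0.0394,0.0053,0.0125],[-0.0051,0,0],0.6],[[0.0394,0.0053,0.0375],[-0.0051,0,0],0.6],[[0.0394,0.0053,0.0375],[-0.0051,0,0],0.6]]' | python3 -m jog
python3 - <<'E'
from h import *
goT([.6206,.1812,.122],0,0,0)
s=shot('wrist');P=cloud(s);k=(s['d']>0)&(abs(P[...,0]-.62)<.03)&(abs(P[...,1]-.18)<.03)
q=P[k&(P[...,2]>.135)&(P[...,2]<.153)]; p,r=tool(); L=(q-p)@r; L=L[(abs(L[:,0])<.015)&(abs(L[:,1])<.015)]; print(len(L),(L.max(0)+L.min(0))/2,np.ptp(L,0), np.median(L[:,2]))
E
```

```text
time_s: 15.2
eef_pos: [0.6194, 0.1809, 0.1612]
eef_rot: [-0.003, 0.707, 0.707, -0.002]
wrist_force: [-0.2, -1.1, 0.6]
opening: 0.601
grasp_force: 0.0
tcp [0.6206 0.1812 0.122 ] shift [0.0003 0.0014 0.0392] rv [-0.0066 -0.0008 -0.0001]
615 [0.0006554  0.00038081 0.02044925] [0.01408783 0.01464295 0.01403609] 0.017067593530999778
```

To row units: 0.0385 m / 0.8 = 0.0481, 0.0005 m / 0.8 = 0.0006.

```bash
echo '[[[0.0006,0.0005,0.025],[0,0,0],0.6],[[0.0006,0.0005,0.045],[0,0,0],0.6],[[0.0006,0.0005,0.0481],[0,0,0],0.6],[[0.0006,0.0005,0.0481],[0,0,0],0.6]]' | python3 -m jog; echo '[[[0,0,0],[0,0,0],0],[[0,0,0],[0,0,0],0],[[0,0,0],[0,0,0],0],[[0,0,0],[0,0,0],0]]' | python3 -m jog
python3 - <<'E'
import numpy as np
r=34.4; th0=62.0
f=lambda a:np.array([r*np.sin(np.radians(th0-a)),r*np.cos(np.radians(th0-a)),6*a/360])  # tool x=world y, tool y=world x, tool z down
for a0 in range(0,520,30):
    print(a0,[np.round(f(a)-f(a0),1).tolist() for a in (a0+10,a0+20,a0+30)])
E
```

```text
time_s: 15.75
eef_pos: [0.6214, 0.1828, 0.125]
eef_rot: [-0.001, 0.707, 0.707, -0.0]
wrist_force: [-0.6, -0.7, 0.9]
opening: 0.603
grasp_force: 0.0
time_s: 16.25
eef_pos: [0.622, 0.1829, 0.1262]
eef_rot: [-0.001, 0.707, 0.707, 0.001]
wrist_force: [-0.5, -0.3, 3.8]
opening: 0.149
grasp_force: 58.6
0 [[-3.3, 5.0, 0.2], [-7.4, 9.4, 0.3], [-12.1, 13.0, 0.5]]
30 [[-5.3, 2.7, 0.2], [-11.1, 4.5, 0.3], [-17.0, 5.2, 0.5]]
60 [[-6.0, -0.3, 0.2], [-11.8, -1.7, 0.3], [-17.4, -4.0, 0.5]]
90 [[-5.0, -3.3, 0.2], [-9.4, -7.4, 0.3], [-13.0, -12.1, 0.5]]
120 [[-2.7, -5.3, 0.2], [-4.5, -11.1, 0.3], [-5.2, -17.0, 0.5]]
150 [[0.3, -6.0, 0.2], [1.7, -11.8, 0.3], [4.0, -17.4, 0.5]]
180 [[3.3, -5.0, 0.2], [7.4, -9.4, 0.3], [12.1, -13.0, 0.5]]
210 [[5.3, -2.7, 0.2], [11.1, -4.5, 0.3], [17.0, -5.2, 0.5]]
240 [[6.0, 0.3, 0.2], [11.8, 1.7, 0.3], [17.4, 4.0, 0.5]]
270 [[5.0, 3.3, 0.2], [9.4, 7.4, 0.3], [13.0, 12.1, 0.5]]
300 [[2.7, 5.3, 0.2], [4.5, 11.1, 0.3], [5.2, 17.0, 0.5]]
330 [[-0.3, 6.0, 0.2], [-1.7, 11.8, 0.3], [-4.0, 17.4, 0.5]]
360 [[-3.3, 5.0, 0.2], [-7.4, 9.4, 0.3], [-12.1, 13.0, 0.5]]
390 [[-5.3, 2.7, 0.2], [-11.1, 4.5, 0.3], [-17.0, 5.2, 0.5]]
420 [[-6.0, -0.3, 0.2], [-11.8, -1.7, 0.3], [-17.4, -4.0, 0.5]]
450 [[-5.0, -3.3, 0.2], [-9.4, -7.4, 0.3], [-13.0, -12.1, 0.5]]
480 [[-2.7, -5.3, 0.2], [-4.5, -11.1, 0.3], [-5.2, -17.0, 0.5]]
510 [[0.3, -6.0, 0.2], [1.7, -11.8, 0.3], [4.0, -17.4, 0.5]]
```

To row units: 0.013 m / 0.8 = 0.0163, -0.0121 m / 0.8 = -0.0151.

```bash
F='eef_pos|t_force'
echo '[[[-0.0041,0.0063,0.0003],[0,0,0],0],[[-0.0093,0.0118,0.0004],[0,0,0],0],[[-0.0151,0.0163,0.0006],[0,0,0],0]]' | python3 -m jog|egrep $F
echo '[[[-0.0066,0.0034,0.0003],[0,0,0],0],[[-0.0139,0.0056,0.0004],[0,0,0],0],[[-0.0213,0.0065,0.0006],[0,0,0],0]]' | python3 -m jog|egrep $F
echo '[[[-0.0075,-0.0004,0.0003],[0,0,0],0],[[-0.0148,-0.0021,0.0004],[0,0,0],0],[[-0.0218,-0.005,0.0006],[0,0,0],0]]' | python3 -m jog|egrep $F
```

```text
eef_pos: [0.6349, 0.1705, 0.1255]
wrist_force: [-3.0, -0.7, 6.8]
eef_pos: [0.6398, 0.1537, 0.1249]
wrist_force: [-3.6, 0.7, 6.8]
eef_pos: [0.6358, 0.1367, 0.1244]
wrist_force: [-3.9, 1.9, 6.0]
```

To row units: -0.0133 m / 0.8 = -0.0166, -0.0121 m / 0.8 = -0.0151.

```bash
F='eef_pos|t_force'
echo '[[[-0.0066,-0.0041,0],[0,0,0],0],[[-0.0123,-0.0093,0],[0,0,0],0],[[-0.0166,-0.0151,-0.0003],[0,0,0],0]]' | python3 -m jog|egrep $F
echo '[[[-0.0034,-0.0066,0.0001],[0,0,0],0],[[-0.0056,-0.0139,0.0001],[0,0,0],0],[[-0.0065,-0.0213,0.0003],[0,0,0],0]]' | python3 -m jog|egrep $F
echo '[[[0.0004,-0.0075,0.0001],[0,0,0],0],[[0.0021,-0.0148,0.0004],[0,0,0],0],[[0.005,-0.0218,0.0006],[0,0,0],0]]' | python3 -m jog|egrep $F
echo '[[[0.0041,-0.0063,0.0003],[0,0,0],0],[[0.0093,-0.0118,0.0004],[0,0,0],0],[[0.0151,-0.0163,0.0006],[0,0,0],0]]' | python3 -m jog|egrep $F
```

```text
eef_pos: [0.6235, 0.1235, 0.1241]
wrist_force: [-1.5, 4.3, 3.1]
eef_pos: [0.6065, 0.1182, 0.1236]
wrist_force: [0.5, 6.1, -0.1]
eef_pos: [0.5897, 0.1219, 0.1233]
wrist_force: [3.8, 4.6, -0.9]
eef_pos: [0.5765, 0.1338, 0.1229]
wrist_force: [5.1, 1.2, -1.7]
```

To row units: 0.017 m / 0.8 = 0.0213, 0.0111 m / 0.8 = 0.0139.

```bash
F='eef_pos|t_force'
echo '[[[0.0066,-0.0028,0.0003],[0,0,0],0],[[0.0139,-0.0048,0.0004],[0,0,0],0],[[0.0213,-0.0056,0.0006],[0,0,0],0]]' | python3 -m jog|egrep $F
echo '[[[0.0075,0.0004,0.0003],[0,0,0],0],[[0.0148,0.0021,0.0004],[0,0,0],0]]' | python3 -m jog|egrep $F
echo '[[[0.007,0.0029,0.0003],[0,0,0],0]]' | python3 -m jog|egrep $F
```

```text
eef_pos: [0.5711, 0.1509, 0.1225]
wrist_force: [-1.5, -1.8, 3.8]
eef_pos: [0.5726, 0.163, 0.1223]
wrist_force: [-3.2, -2.0, 6.0]
eef_pos: [0.5748, 0.1687, 0.1221]
wrist_force: [-3.8, -2.3, 6.0]
```

```bash
cat > f.py <<'E'
from h import *
import sys
a=float(sys.argv[1]); th=np.radians(62-a); o=get_obs(); F=np.array(o['wrist_force']); print(a,'opp',round(-F[0]*np.sin(th)+F[1]*np.cos(th),2),'rad',round(F[0]*np.cos(th)+F[1]*np.sin(th),2),'F',F.round(1),'T',np.round(o['torque'],2),'p',np.round(o['eef_pos'],4),'t',round(o['time_s'],2))
E
echo '[[[0,0,0],[0,0,0],0]]' | python3 -m jog>/dev/null; python3 f.py 270; echo '[[[0,0,0],[0,0,0],0]]' | python3 -m jog>/dev/null; python3 f.py 270
echo '[[[0.0063,0.0041,0.0003],[0,0,0],0],[[0.0063,0.0041,0.0003],[0,0,0],0]]' | python3 -m jog>/dev/null; python3 f.py 280
python3 - <<'E'
from h import *
s=shot('wrist');P=cloud(s);o=get_obs();cv2.imwrite('pics/g.png',s['im'])
k=(s['d']>0)&(abs(P[...,0]-.604)<.05)&(abs(P[...,1]-.15)<.05)
for lo,hi in [(.086,.094),(.098,.12),(.13,.15)]:
    q=P[k&(P[...,2]>lo)&(P[...,2]<hi)]; print(len(q),np.median(q[:,2]),cv2.minAreaRect((q[:,:2]*1000).astype(np.float32)))
E
```

```text
270.0 opp -0.65 rad 1.97 F [-1.4  1.5  5.5] T [ 0.14  0.29 -0.03] p [0.5753 0.1694 0.1222] t 19.75
270.0 opp -0.82 rad 2.44 F [-1.8  1.9  5.8] T [0.19 0.31 0.01] p [0.5752 0.1693 0.1222] t 19.88
280.0 opp 0.35 rad 2.53 F [-2.2  1.3  6.6] T [ 0.2   0.3  -0.02] p [0.5786 0.1743 0.1221] t 20.12
1547 0.08987535105400646 ((618.5383911132812, 150.1443328857422), (21.762516021728516, 48.341529846191406), 85.29647827148438)
852 0.10888407787663236 ((595.182861328125, 164.0547332763672), (12.984273910522461, 54.263092041015625), 54.76221466064453)
2291 0.14110042637431564 ((578.1083984375, 173.9908447265625), (22.45292854309082, 40.023338317871094), 89.45880126953125)
```

To row units: 0.0046 m / 0.8 = 0.0058, 0.0039 m / 0.8 = 0.0049.

```bash
echo '[[[0.0058,0.0049,0],[0,0,0],0]]' | python3 -m jog>/dev/null; python3 f.py 290
echo '[[[0.0045,0.0059,-0.0001],[0,0,0],0]]' | python3 -m jog>/dev/null; python3 f.py 300
echo '[[[0.0034,0.0066,0],[0,0,0],0]]' | python3 -m jog>/dev/null; python3 f.py 310
echo '[[[0,0,0],[0,0,0],0]]' | python3 -m jog>/dev/null; python3 f.py 310;echo '[[[0,0,0],[0,0,0],0]]' | python3 -m jog>/dev/null; python3 f.py 310
```

```text
290.0 opp 3.84 rad 0.8 F [-3.4 -2.   4.5] T [-0.38  0.38  0.02] p [0.5819 0.1781 0.1219] t 20.3
300.0 opp 4.01 rad 0.19 F [-3.5 -2.   4.7] T [-0.4   0.52 -0.05] p [0.5866 0.1818 0.1218] t 20.43
310.0 opp 4.35 rad -0.12 F [-4.  -1.7  5.4] T [-0.3   0.69 -0.01] p [0.5917 0.1846 0.1217] t 20.55
310.0 opp 1.39 rad 1.67 F [-1.9  1.   4. ] T [0.05 0.25 0.05] p [0.5925 0.1848 0.1218] t 20.68
310.0 opp 1.1 rad 2.12 F [-1.8  1.6  4.4] T [ 0.16  0.26 -0.  ] p [0.5925 0.1847 0.1218] t 20.8
```

To row units: -0.0053 m / 0.8 = -0.0066, -0.0002 m / 0.8 = -0.0003.

```bash
echo '[[[-0.0034,-0.0066,-0.0003],[0,0,0],0]]' | python3 -m jog>/dev/null; python3 f.py 300
echo '[[[-0.0045,-0.0059,-0.0003],[0,0,0],0]]' | python3 -m jog>/dev/null; python3 f.py 290
echo '[[[-0.0055,-0.0051,-0.0003],[0,0,0],0]]' | python3 -m jog>/dev/null; python3 f.py 280
echo '[[[-0.0063,-0.0041,-0.0003],[0,0,0],0]]' | python3 -m jog>/dev/null; python3 f.py 270
echo '[[[-0.007,-0.0029,-0.0003],[0,0,0],0]]' | python3 -m jog>/dev/null; python3 f.py 260
echo '[[[-0.0073,-0.0018,-0.0003],[0,0,0],0]]' | python3 -m jog>/dev/null; python3 f.py 250
echo '[[[-0.0075,-0.0004,-0.0003],[0,0,0],0]]' | python3 -m jog>/dev/null; python3 f.py 240
echo '[[[0,0,0],[0,0,0],0]]' | python3 -m jog>/dev/null; python3 f.py 240;echo '[[[0,0,0],[0,0,0],0]]' | python3 -m jog>/dev/null; python3 f.py 240
```

```text
300.0 opp -2.32 rad 1.2 F [1.3 2.2 0.4] T [ 0.44 -0.3   0.02] p [0.5879 0.1822 0.122 ] t 20.93
290.0 opp -1.96 rad 2.08 F [0.1 2.9 1. ] T [ 0.46 -0.22 -0.02] p [0.5825 0.1782 0.1221] t 21.05
280.0 opp -2.01 rad 1.48 F [0.1 2.5 0.6] T [ 0.41 -0.15 -0.04] p [0.5781 0.1734 0.1222] t 21.18
270.0 opp -0.92 rad 0.54 F [-0.   1.1 -0.5] T [ 0.32 -0.12  0.06] p [0.5748 0.1681 0.1223] t 21.3
260.0 opp -1.83 rad -0.19 F [ 0.7  1.7 -0.5] T [ 0.31 -0.1  -0.04] p [0.5725 0.1624 0.1225] t 21.43
250.0 opp -1.38 rad -0.48 F [ 0.7  1.3 -3.1] T [ 0.25 -0.2  -0.02] p [0.5713 0.1565 0.1226] t 21.55
240.0 opp -1.53 rad -1.55 F [ 1.5  1.6 -4.4] T [ 0.24 -0.28  0.03] p [0.5712 0.1504 0.1227] t 21.68
240.0 opp 1.62 rad 0.8 F [-0.7 -1.6 -2.7] T [-0.21  0.01  0.02] p [0.5713 0.1499 0.1228] t 21.8
240.0 opp 1.72 rad -0.31 F [ 0.4 -1.7 -4.2] T [-0.29 -0.03  0.  ] p [0.5713 0.1506 0.1228] t 21.93
```

The manual's scale: shifts go in shares of 0.8 m and turns go in shares of pi/2 rad. Converting my numbers, 0.0356 m / 0.8 = 0.0445, -0.0331 m / 0.8 = -0.0414.

```bash
echo '[[[-0.0074,0.0009,0],[0,0,0],0],[[-0.0146,0.0031,0],[0,0,0],0],[[-0.0213,0.0065,-0.0003],[0,0,0],0],[[-0.0271,0.011,-0.0005],[0,0,0],0],[[-0.0323,0.0165,-0.0008],[0,0,0],0],[[-0.0364,0.0228,-0.001],[0,0,0],0],[[-0.0393,0.0298,-0.0013],[0,0,0],0],[[-0.041,0.037,-0.0015],[0,0,0],0],[[-0.0414,0.0445,-0.0015],[0,0,0],0],[[-0.0414,0.0445,-0.0015],[0,0,0],0]]' | python3 -m jog>/dev/null; python3 f.py 150
echo '[[[0.0004,-0.0075,0.0003],[0,0,0],0]]' | python3 -m jog>/dev/null; python3 f.py 160
echo '[[[0.0018,-0.0073,0.0003],[0,0,0],0]]' | python3 -m jog>/dev/null; python3 f.py 170
echo '[[[0.0029,-0.007,0.0001],[0,0,0],0]]' | python3 -m jog>/dev/null; python3 f.py 180
echo '[[[0.0041,-0.0063,0.0003],[0,0,0],0]]' | python3 -m jog>/dev/null; python3 f.py 190
echo '[[[0.0051,-0.0055,0.0003],[0,0,0],0]]' | python3 -m jog>/dev/null; python3 f.py 200
echo '[[[0.0059,-0.0045,0.0001],[0,0,0],0]]' | python3 -m jog>/dev/null; python3 f.py 210
echo '[[[0.0066,-0.0034,0.0003],[0,0,0],0]]' | python3 -m jog>/dev/null; python3 f.py 220
echo '[[[0.0073,-0.0023,0.0003],[0,0,0],0]]' | python3 -m jog>/dev/null; python3 f.py 230
echo '[[[0.0074,-0.0009,0.0001],[0,0,0],0]]' | python3 -m jog>/dev/null; python3 f.py 240
echo '[[[0.0075,0.0004,0.0003],[0,0,0],0]]' | python3 -m jog>/dev/null; python3 f.py 250
echo '[[[0.0073,0.0018,0.0003],[0,0,0],0]]' | python3 -m jog>/dev/null; python3 f.py 260
echo '[[[0.007,0.0029,0.0001],[0,0,0],0]]' | python3 -m jog>/dev/null; python3 f.py 270
echo '[[[0.0063,0.0041,0.0003],[0,0,0],0]]' | python3 -m jog>/dev/null; python3 f.py 280
echo '[[[0.0055,0.0051,0.0003],[0,0,0],0]]' | python3 -m jog>/dev/null; python3 f.py 290
```

```text
150.0 opp 0.45 rad -4.55 F [ 0.3  4.6 -5.7] T [ 0.92 -0.16 -0.03] p [0.6074 0.1187 0.1241] t 23.18
160.0 opp 1.32 rad -4.96 F [ 2.   4.7 -6.9] T [ 0.88 -0.33 -0.03] p [0.6016 0.1188 0.1239] t 23.3
170.0 opp 0.9 rad -5.56 F [ 2.6  5.  -8.4] T [ 0.82 -0.56  0.06] p [0.5956 0.12   0.1239] t 23.43
180.0 opp 1.19 rad -5.75 F [ 3.7  4.5 -9.4] T [ 0.76 -0.7   0.01] p [0.59   0.1222 0.1237] t 23.55
190.0 opp 2.15 rad -4.39 F [ 4.4  2.1 -8.9] T [ 0.58 -0.74  0.02] p [0.5851 0.1253 0.1236] t 23.68
200.0 opp 1.29 rad -4.34 F [  4.1   1.9 -10. ] T [ 0.37 -0.74  0.03] p [0.5806 0.1293 0.1235] t 23.8
210.0 opp 0.74 rad -4.01 F [  3.8   1.5 -11.1] T [ 0.25 -0.8  -0.02] p [0.5768 0.134  0.1233] t 23.93
220.0 opp 0.99 rad -3.76 F [  3.9   0.5 -10.5] T [ 0.04 -0.7   0.02] p [0.5739 0.1393 0.1232] t 24.05
230.0 opp 1.14 rad -2.88 F [ 3.1 -0.5 -8.8] T [-0.18 -0.54  0.06] p [0.572  0.1451 0.123 ] t 24.18
240.0 opp 1.74 rad -2.62 F [ 2.7 -1.6 -8.2] T [-0.27 -0.37 -0.02] p [0.5712 0.1511 0.1229] t 24.3
250.0 opp 2.93 rad -0.98 F [ 0.6 -3.  -7.9] T [-0.39 -0.14  0.01] p [0.5714 0.1572 0.1227] t 24.43
260.0 opp 1.92 rad 0.48 F [-1.1 -1.7 -4.5] T [-0.35  0.21 -0.04] p [0.5728 0.1632 0.1226] t 24.55
270.0 opp 3.36 rad 0.96 F [-2.4 -2.5 -4.7] T [-0.34  0.26 -0.01] p [0.5752 0.1689 0.1225] t 24.68
280.0 opp 3.55 rad 0.88 F [-2.9 -2.3 -3.2] T [-0.25  0.57 -0.02] p [0.5786 0.1741 0.1223] t 24.8
290.0 opp 4.21 rad 1.84 F [-4.4 -1.5 -2. ] T [-0.21  0.68 -0.03] p [0.5829 0.1785 0.1223] t 24.93
```

Run:
```python
import numpy as np
from scipy.optimize import curve_fit
d=[(30,1),(60,.8),(90,-.16),(120,1),(150,.7),(180,1.2),(210,1.7),(240,1.8),(260,2.9),(270,3.8),(290,3.84),(300,4.01),(310,4.35),(160,1.32),(170,.9),(180,1.19),(190,2.15),(200,1.29),(210,.74),(220,.99),(230,1.14),(240,1.74),(250,2.93),(260,1.92),(270,3.36),(280,3.55),(290,4.21)]
a,f=np.array(d).T
h=lambda x,b,t,k:b+k*np.clip(x-t,0,None)
p,c=curve_fit(h,a,f,[1,225,.04]); print(p,np.sqrt(np.diag(c)),p[2]*90)
for t in range(205,250,5):
    q,_=curve_fit(lambda x,b,k:h(x,b,t,k),a,f,[1,.04]); print(t,q.round(3),((h(a,q[0],t,q[1])-f)**2).sum().round(3))
```

```text
[1.06384615e+00 2.19607315e+02 4.03560209e-02] [1.34722412e-01 7.26306142e+00 4.97061174e-03] 3.63204188040549
205 [0.955 0.034] 6.21
210 [1.    0.036] 5.986
215 [1.029 0.038] 5.747
220 [1.067 0.041] 5.664
225 [1.104 0.043] 5.818
230 [1.152 0.047] 6.248
235 [1.199 0.05 ] 7.048
240 [1.262 0.053] 8.333
245 [1.306 0.058] 9.622
```

To row units: 0.0047 m / 0.8 = 0.0059, 0.0036 m / 0.8 = 0.0045.

```bash
echo '[[[0.0045,0.0059,0.0003],[0,0,0],0]]' | python3 -m jog>/dev/null; python3 f.py 300
echo '[[[0.0034,0.0066,0.0001],[0,0,0],0]]' | python3 -m jog>/dev/null; python3 f.py 310
echo '[[[0,0,0],[0,0,0],0],[[0,0,0],[0,0,0],0]]' | python3 -m jog>/dev/null; python3 f.py 310
echo '[[[0,0,0],[0,0,0],0.6],[[0,0,0],[0,0,0],0.6],[[0,0,0],[0,0,0],0.6],[[0,0,0],[0,0,0],0.6]]' | python3 -m jog|tail -4
echo '[[[0,0,-0.025],[0,0,0],0.6],[[0,0,-0.0625],[0,0,0],0.6],[[-0.0375,0,-0.1125],[0,0,0],0.6],[[-0.075,0,-0.1125],[0,0,0],0.6],[[-0.075,0,-0.1125],[0,0,0],0.6]]' | python3 -m jog|head -2
python3 - <<'E'
from sh import *
ends('pics/end.png')
s=shot('wrist');P=cloud(s)
k=(s['d']>0)&(abs(P[...,0]-.604)<.05)&(abs(P[...,1]-.15)<.05)
q=P[k&(P[...,2]>.13)&(P[...,2]<.15)]; g=(q[:,:2].max(0)+q[:,:2].min(0))/2; e=g-[.6044,.1507]; print('grip',g,np.hypot(*e),'turned',62-np.degrees(np.arctan2(e[1],e[0]))%360+360)
q=P[k&(P[...,2]>.098)&(P[...,2]<.12)]; print('arm z',np.median(q[:,2]))
E
```

```text
300.0 opp 4.02 rad 2.13 F [-4.5 -0.3 -1.6] T [-0.15  0.77 -0.08] p [0.5877 0.1821 0.1221] t 25.05
310.0 opp 4.19 rad 1.19 F [-4.3 -0.5  0. ] T [-0.08  0.83  0.01] p [0.5932 0.1848 0.122 ] t 25.18
310.0 opp 0.14 rad 2.57 F [-1.1  2.3 -0.6] T [ 0.4   0.19 -0.06] p [0.5936 0.1847 0.1221] t 25.43
eef_rot: [-0.001, 0.707, 0.707, 0.0]
wrist_force: [0.2, 0.0, -1.2]
opening: 0.6
grasp_force: 0.0
time_s: 26.55
eef_pos: [0.594, 0.1224, 0.2139]
near end -0.0605 -0.0601
step -0.0255 [0.0608 0.0615 0.0618 0.0641 0.0644 0.0644]
far 360 [(np.float64(0.03), np.float64(0.0596)), (np.float64(0.032), np.float64(0.0594)), (np.float64(0.034), np.float64(0.0602)), (np.float64(0.036), np.float64(0.0603)), (np.float64(0.038), np.float64(0.0596)), (np.float64(0.04), np.float64(0.0603)), (np.float64(0.042), np.float64(0.0601)), (np.float64(0.044), np.float64(0.06)), (np.float64(0.046), np.float64(0.06)), (np.float64(0.048), np.float64(0.0595)), (np.float64(0.05), np.float64(0.0597)), (np.float64(0.052), np.float64(0.0598)), (np.float64(0.054), np.float64(0.06)), (np.float64(0.056), np.float64(0.0599)), (np.float64(0.058), np.float64(0.0598)), (np.float64(0.06), np.float64(0.0599)), (np.float64(0.062), np.float64(0.0609)), (np.float64(0.064), np.float64(0.0674)), (np.float64(0.066), np.float64(0.0683)), (np.float64(0.068), np.float64(0.0687)), (np.float64(0.07), np.float64(0.0685)), (np.float64(0.072), np.float64(0.0684)), (np.float64(0.074), np.float64(0.0681))]
F [0.8 1.5 0.9] mid (np.float64(0.037), np.float64(0.0113), np.float64(0.2155))
grip [0.59237515 0.1827604 ] 0.0342412996343461 turned 311.4405094380962
arm z 0.10891318163205617
```

View pics/end.png

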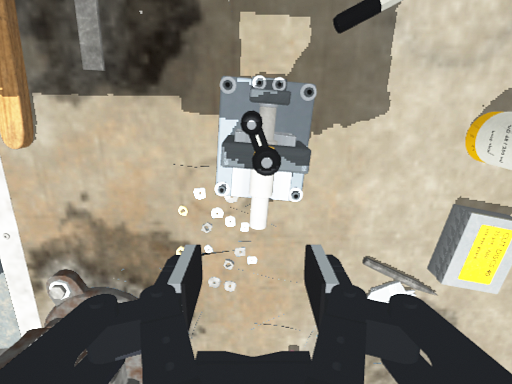

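Final picture: the shaft lies in the V under the clamp (near end at (259,222)), its far end against the button. The crank grip is at (251,122) after 311° clockwise, about a quarter turn past the fitted touch at about 220°. The gripper is clear of everything.

```bash
python3 -c "
from bench import workorder; print(workorder.hand_in())"
```

```text
the job is handed in; nothing more can be done
None
```

The job is handed in: the shaft lies home in the V against the end stop, and the crank was left about 91° past pad touch and let go; I inferred that touch point (about 220° ± 7°) from the rise in push at the grip, and I turned the crank back once to check it before finishing.

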